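# Pack a two-layer spares box on the electronics repair bench

### The job

Pack the spares box: put the blue film capacitor and the yellow transformer into their cavities in the pink liner at the bottom, then fit the grey divider over them, tabs in the slots of the wall nearest the robot and the opposite edge pressed fully down under the orange spring catch, without forcing it. Then set the green control board gently down in the bay on the divider, flat between the corner stops. Leave the screwdriver, the solder reel and the flux jar alone.

Things in the scene. Friction and masses are not known exactly. Their poses are not given: they have to be found in the camera images.
- box: Black open box, fixed on the bench, 161 x 130 x 60 mm high outside, 153 (box x) x 122 (y) inside, walls 4. Origin: centre of underside; +x away from the robot at yaw 0, z up. A pink liner, top 18 above the origin, fills the bottom round two cavities. Ledges 8 wide along the y side walls, top 42 above the origin, carry the divider. The near wall (-x) has slots for its tabs, the far wall (+x) the catch.
- cap_cavity (a point): Floor centre of the film capacitor's cavity (narrow one, by the near wall): 26 (box x) x 48 (box y), 13 deep; floor 5 above the box's origin. Axes as the box.
- transformer_cavity (a point): Floor centre of the transformer's cavity (squarer one, by the far wall): 42 (box x) x 38 (box y), 13 deep; floor 5 above the box's origin. Axes as the box.
- slots (a point): Midway between the two tab slots, on the near wall's inner face at the slots' lower edge: 76.5 to -x of the box's origin and 42 above it. Axes as the box. Each slot goes right through the wall, 26 wide, 12 high (42 to 54 above the box's origin), centred 35 to either side (box y) of this point.
- catch (a joint): Orange spring catch, 18 wide, mid far wall: slides outwards in m, 0 at rest (nose out), at most 0.007. The nose stands 5 in from the wall's inner face; flat underside 47.2 above the box's origin, ramp above it up to 58. The divider's far edge pressed down the ramp (5 to 10 N) drives it back; once the edge is below, it springs out over it and keeps the divider down.
- divider_bar (a point): Centre of the grey divider's yellow grip bar, 12 (divider x) x 50 (y) x 14 high, on a plate 150 (x) x 116 (y) x 4. This point is 11 above the plate's underside, 16 to +x of the plate's centre. About 120 g; starts flat on the bench. Fitted: 3 of play in all along x, 3 each side along y; plate underside 42, this point 53 above the box's origin, at box x about +16.
- tab_edge (a point): Middle of the divider's -x edge, at its underside, 91 to -x of the bar; axes as the divider. Two flat tabs, 20 wide, 4 thick, level with the plate, stand 9 out from this edge at y = +35 and -35. With them the divider is 159 long, 6 more than the box inside: it goes in tilted 20 to 30 degrees, tab edge low, tabs into the slots, and is then laid down.
- press_pad (a point): Top centre of the yellow press pad by the divider's far (+x) edge: 24 (x) x 36 (y), 38 to +x of the bar, 6 above the plate's underside. Press here to take the far edge past the catch and down onto the ledges.
- board_bay (a point): Centre of the board's bay on the divider's top face, 50 to -x of the bar: clear space 69 (x) x 97 (y) between four corner stops 5 high. Moves with the divider, axes as the divider.
- film_cap_center (a point): Centre of the blue box-shaped film capacitor, 20 (x) x 42 (y) x 34 high, standing on the bench (45 g); axes as these sizes. Two wire ends on top, 4 long.
- transformer_center (a point): Centre of the ferrite transformer with yellow winding and dark core, 36 (x) x 32 (y) x 34 high, standing on the bench (about 140 g).
- board_sink (a point): Centre of the aluminium heat sink in the middle of the green board, 18 (x) x 34 (y) x 12 high, its flat outer fins facing +x and -x. Board 64 (x) x 92 (y) x 2, underside 8 below this point. Small parts up to 10 high stand on it beyond 23 in y from the sink's centre; nothing nearer is over 2 high. About 90 g; hold it by the sink.
- screwdriver: Red-handled screwdriver lying on the bench, 170 long. Bystander.
- solder_reel_center (a point): Centre of the solder reel standing on its flange, 60 across, 46 high. Bystander.
- flux_jar_center (a point): Centre of a flux jar with a red cap, 42 across, 45 high. Bystander.
Mind the look-alikes: they are no part of the job. Leave any black or red look-alike of the part that bears board_sink alone.

How it is judged (in metres and radians):
On the way, in this order (a step that is already met when the one before it is completed fails the run):
1. the capacitor and the transformer sit in their own cavities (horizontal distance between film_cap_center and cap_cavity below 0.0065 m and z of film_cap_center in the frame of cap_cavity between 0.014 and 0.0195 m and horizontal distance between transformer_center and transformer_cavity below 0.0065 m and z of transformer_center in the frame of transformer_cavity between 0.013 and 0.0205 m), for 0.2 s.
2. with both still there, the divider lies home on the ledges and the catch has sprung back over its far edge (all of step 1 and z of divider_bar in the frame of box between 0.05 and 0.055 m and x of divider_bar in the frame of box between 0.012 and 0.02 m and angle between divider_bar's own z axis and vertical below 0.035 rad and value of joint catch below 0.003 m), for 0.2 s.
3. the board lies flat in its bay on the fitted divider (z of divider_bar in the frame of box between 0.05 and 0.055 m and x of divider_bar in the frame of box between 0.012 and 0.02 m and angle between divider_bar's own z axis and vertical below 0.035 rad and value of joint catch below 0.003 m and x of board_sink in the frame of board_bay between -0.005 and 0.005 m and y of board_sink in the frame of board_bay between -0.005 and 0.005 m and z of board_sink in the frame of board_bay between 0.005 and 0.0105 m and angle between the x axis of board_sink and the x axis of board_bay, either way round below 0.12 rad), for 0.2 s.
At the end, for the whole second after the job is handed in: Both bottom parts in their own cavities (within 6.5 mm of centre); divider level on the ledges (bar centre 50 to 55 mm above the box underside, at box x 12 to 20 mm, tilt under 2 degrees), catch under 3 mm back; board flat in its bay (within 5 mm and 0.12 rad, either way round) (all of step 1 and all of step 3); the robot touches nothing.
It fails at once if the screwdriver, the solder reel or the flux jar is moved by more than 25 mm (distance of any of screwdriver, solder_reel_center, flux_jar_center from where it was at the start of the episode above 0.025 m).
It fails at once if the divider is forced: more than 80 N between it and the box (contact force between divider and box above 80 N).
It fails at once if the board is pressed hard on the divider: more than 80 N between them (contact force between board and divider above 80 N).
It fails at once if the board is dropped into its bay: over 0.5 m/s within 30 mm of the divider's face (horizontal distance between board_sink and board_bay below 0.05 m and z of board_sink in the frame of board_bay below 0.03 m and linear speed of board above 0.5 m/s).
It also fails if it takes over 72 s, if anything falls off the work surface, if the arm or the gripper's body presses on something with over 40 N, if the wrist force passes 120 N, or if a joint passes its speed limit or range.

### The arm

A 6-joint arm with a two-finger parallel gripper is mounted at the origin on the work surface. World frame = base frame: x ahead of the robot, y to its left, z up, the work surface at z = 0. Lengths are in m, angles in degrees, forces in N, time in s.
With the tool pointing down it reaches from about 0.375 to 0.9 m from the base axis. Payload 3.1 kg.
Tool frame: the origin (TCP) lies on the centre line of the jaws, within the pads' length; the fingertips stand 25 mm ahead of it and the grasp point (between the pads) lies 6 mm ahead of it; z points along the fingers, y is the line along which they close (so a half turn about z gives the same grasp; the last joint's range is limited). The gripper opens to 87 mm and grips with 3 to 60 N. Pads are 19 mm wide; open, the fingers measure 117 mm over their backs; the gripper's body (75 mm by 190 mm) begins 51 mm behind the grasp point.
Start: joints at [63.111, 30.224, 82.088, -0, 67.689, -10.227], TCP at [0.179, 0.599, 0.225] pointing down, gripper open.
Joint ranges: [-176.69, 176.69], [-43.24, 126.21], [12.49, 139.97], [-82, 262], [0, 151.66], [-163.58, 163.58]. Speed limits (degrees/s): [159.86, 159.86, 180, 180, 180, 180].

### API

Orientations are given as a 3x3 rotation matrix whose columns are the frame's x, y, z axes.
In Python, from rig import bot, cams, models gives the robot as it stands. The module is installed in compiled form; this text tells all that it offers.
- The arm moves only by the shell command python3 -m handwheel 'ROWS' [OPENING]. ROWS is JSON, a list of rows, each a list of 6 numbers: the shift along the world's x, y, z each as a share of 1 m, from -1 to 1, then the turn, a rotation vector about the world's x, y, z each as a share of 2 rad, from -1 to 1. In form: [[dx, dy, dz, wx, wy, wz], ...]. A call has exactly 8 rows; each row is the pose to reach, as a shift and turn from the pose commanded when the call began; what a row does not reach only later rows make up. A row lasts 1/12 s, in which the tool goes at most 41.7 mm and 7.16 degrees, less where a joint would pass 70% of its speed; a pose out of reach is approached as far as the arm can. A call with a number of a shift or a turn outside -1 to 1 is refused whole. A call with a gripper value outside its range is refused whole. OPENING is the opening, from -1 (shut) to 1 (fully open), so that 0 is half open, set as the call begins (- or left out, the last holds). The fingers move at their own pace and stop on an object; the grip force is fixed at half the most. Time passes only in rows, so rows that repeat a pose let the fingers close, or fill a call up. It gives the time, the measured TCP pose, the force, the opening and the grip force at its end, in the units of the state.
- bot.read_state(): the state, without advancing time (a new reading comes with each control period).
- cams.capture(name): name is "scene" or "top" or "wrist"; returns (picture, depth): 420x560x3 uint8, blue, green, red; 420x560 float32, m along the optical axis (not along the pixel's ray), 0 where there is no reading.
- cams.calibration(name): a dict with "mtx" (3x3 intrinsics, pixels), "R" (3x3) and "t" (3): a world point X has camera coordinates R X + t; the wrist camera has in their place "tool_from_camera" (4x4, takes a point from camera to tool coordinates, whose origin is the TCP and whose axes are the flange's). Camera axes: x right, y down, z forward; pixel columns grow to the right and rows downward; lengths in m; the calibration is good to about 2 mm. A picture is of the moment at which its call begins: read the wrist's pose just before it. calibration takes no time and is no camera call.
- bot.hand_in(): hands the job in; it is judged then, once.
Trained networks look in the newest picture that a camera, given by its name, has taken for a name from the list of things; names that differ only in an ending like _2 or _b are one class to them, and where a whole thing is asked for, a point or a joint stands for the part that bears it (a point fixed in the world has none). Each returns a list of dicts, best first, with "conf" (0 to 1); they miss things now and then, are a little off and sometimes report something else, mostly with a low value. They report only what shows in the picture. A call takes as long as a camera call. They do not tell look-alikes from the thing itself.
- models.spot_in(query, camera): "position" ([column, row] in pixels, amid what is visible of it).
- models.tip_of(query, camera): "position" ([column, row] in pixels: a listed point, or the origin of a listed thing).
The state is a dict: "time_s": time; "joint_positions": joint angles; "qvel": joint speeds; "tau": joint torques, N m; "position": TCP position; "tcp_rot": TCP orientation; "force": force on the tool from outside, world axes, zero at the start; "moment": the same for the moment, N m; "opening": opening from 0.0 (shut) to 1.0 (fully open); "grasp_force": force on a finger pad.
Only numpy, scipy, OpenCV 4.12 (cv2) and the standard library are available. Lean on these libraries where they do the work, as an engineer would, in place of code of your own. Each camera call takes 0.05 s, during which the arm holds its last target. There are 200 camera calls.

## Working session

There is one attempt and no reset: what is moved stays moved. The work goes in short steps, Python scripts to look and compute and a shell command to move; the robot and the scene stay as the last step left them, time stands still between calls to the robot, and variables do not carry over. Pictures are saved under pics/ and viewed, at most 10 in all, crops included, and the job is handed in when it is done.

```bash
mkdir -p pics
cat > h.py <<'E'
import numpy as np, cv2
from rig import bot, cams, models
def world(cam,px,pic,z=None):
    c=cams.calibration(cam);K=np.array(c["mtx"]);u,v=px
    r=np.linalg.inv(K)@[u,v,1]
    R=np.array(c["R"]);t=np.array(c["t"])
    o=-R.T@t; d=R.T@r
    if z is not None: return o+d*((z-o[2])/d[2])
    w=pic[1][int(v)-2:int(v)+3,int(u)-2:int(u)+3];w=w[w>0]
    return o+d*(np.median(w) if len(w) else np.nan)
E
python3 - <<'E'
from h import *
np.set_printoptions(precision=4,suppress=True)
for cam in("top","scene"):
    p=cams.capture(cam);cv2.imwrite(f"pics/{cam}0.png",p[0]);np.save(f"pics/{cam}0.npy",p[1])
    for q in ["box","divider_bar","film_cap_center","transformer_center","board_sink","tab_edge","press_pad","catch","slots","cap_cavity","transformer_cavity","board_bay","solder_reel_center","flux_jar_center","screwdriver"]:
        for f in models.tip_of(q,cam)[:3]:
            print(cam,q,round(f["conf"],2),np.round(f["position"]),world(cam,f["position"],p))
print(bot.read_state()["time_s"])
E
```

```text
top box 0.76 [312. 221.] [0.5    0.0086 0.0187]
top divider_bar 0.73 [427. 209.] [ 0.5367 -0.2903  0.0121]
top film_cap_center 0.54 [423. 194.] [ 0.5759 -0.2827  0.0073]
top film_cap_center 0.48 [230. 180.] [0.6013 0.2187 0.0342]
top transformer_center 0.6 [182. 186.] [0.5845 0.3429 0.0342]
top board_sink 0.97 [150. 240.] [0.4477 0.4287 0.0029]
top board_sink 0.94 [214. 245.] [0.4356 0.2614 0.0033]
top board_sink 0.84 [204. 299.] [0.298  0.2816 0.0086]
top tab_edge 0.63 [428. 245.] [ 0.444  -0.2944  0.0001]
top press_pad 0.71 [424. 191.] [ 0.585  -0.2851  0.0059]
top press_pad 0.23 [211. 248.] [0.4282 0.268  0.0103]Traceback (most recent call last):
  File "<stdin>", line 6, in <module>
ValueError: it knows: board_bay, board_sink, box, cap_cavity, divider_bar, film_cap_center, flux_jar_center, press_pad, screwdriver, slots, solder_reel_center, tab_edge, transformer_cavity, transformer_center
```

View pics/top0.png

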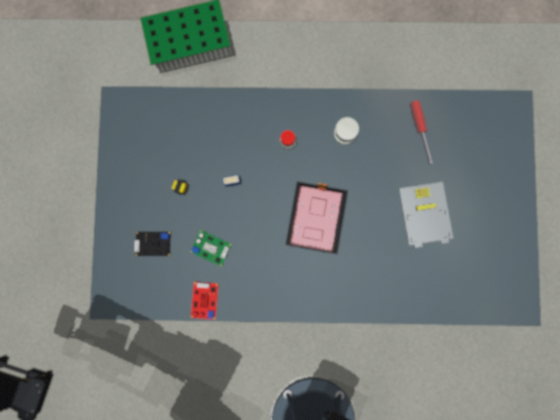

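Run:
```python
from h import *
np.set_printoptions(precision=4,suppress=True)
top=cv2.imread("pics/top0.png")
cam="scene"
p=cams.capture(cam);cv2.imwrite(f"pics/{cam}0.png",p[0]);np.save(f"pics/{cam}0.npy",p[1])
for q in ["box","divider_bar","film_cap_center","transformer_center","board_sink","tab_edge","press_pad","slots","cap_cavity","transformer_cavity"]:
    for f in models.tip_of(q,cam)[:3]:
        print(cam,q,round(f["conf"],2),np.round(f["position"]),world(cam,f["position"],p))
a=cv2.resize(p[0],(400,300));b=cv2.resize(top[165:320,120:260],(400,300)) 
c=cv2.resize(top[170:260,280:360],None,fx=4,fy=3.33);d=cv2.resize(top[165:260,380:470],(400,300))
c=cv2.resize(top[175:260,275:360],(400,300))
cv2.imwrite("pics/m1.png",np.vstack([np.hstack([a,b]),np.hstack([c,d])]))
t=cams.capture("top")
for q in ["slots","cap_cavity","transformer_cavity","box"]:
    for f in models.tip_of(q,"top")[:2]: print(q,round(f["conf"],2),np.round(f["position"],1),world("top",f["position"],t))
print(bot.read_state()["time_s"], cams.calibration("wrist"))
```

```text
scene box 0.58 [247. 240.] [ 0.5173 -0.0047  0.0153]
scene divider_bar 0.77 [124. 276.] [ 0.5448 -0.2902  0.0181]
scene film_cap_center 0.83 [349. 245.] [0.6092 0.2098 0.0354]
scene transformer_center 0.75 [399. 227.] [0.5911 0.3423 0.0342]
scene transformer_center 0.75 [238. 327.] [ 0.7489 -0.0827  0.0458]
scene transformer_center 0.66 [126. 277.] [ 0.5456 -0.2872  0.0169]
scene board_sink 0.85 [348. 190.] [0.4294 0.2812 0.014 ]
scene board_sink 0.84 [398. 184.] [0.4423 0.4127 0.0125]
scene board_sink 0.68 [328. 154.] [0.2888 0.2801 0.0135]
scene tab_edge 0.71 [307. 299.] [0.7239 0.0706 0.0449]
scene tab_edge 0.61 [120. 250.] [ 0.4578 -0.2924  0.0045]
scene tab_edge 0.31 [347. 192.] [0.4332 0.2759 0.0135]
scene press_pad 0.61 [130. 288.] [ 0.5686 -0.2833  0.0051]
scene slots 0.8 [243. 202.] [0.4324 0.0069 0.0542]
scene slots 0.17 [253. 250.] [0.5397 0.0029 0.0046]
scene cap_cavity 0.59 [248. 224.] [0.4623 0.0105 0.0037]
scene transformer_cavity 0.76 [249. 250.] [ 0.5379 -0.0052  0.0041]
scene transformer_cavity 0.54 [305. 299.] [0.723  0.0672 0.0447]
slots 0.94 [309.3 244.9] [0.4393 0.0142 0.0175]
slots 0.4 [318.6 206.3] [ 0.5404 -0.0098  0.0049]
cap_cavity 0.91 [309.7 236.7] [0.4607 0.0128 0.0049]
cap_cavity 0.3 [211.7 247.9] [0.4283 0.2669 0.0078]
transformer_cavity 0.7 [315.5 204.8] [ 0.5443 -0.0017  0.0052]
transformer_cavity 0.3 [229.8 177.9] [0.6081 0.2205 0.0337]
box 0.96 [314.5 221.1] [0.5007 0.0013 0.017 ]
1.2 {'mtx': array([[321.1057,   0.    , 277.1627],
       [  0.    , 321.1057, 213.8026],
       [  0.    ,   0.    ,   1.    ]]), 'tool_from_camera': array([[ 0.0004, -0.9572, -0.2893,  0.08  ],
       [ 1.    ,  0.0004,  0.0001, -0.0008],
       [ 0.    , -0.2893,  0.9572, -0.16  ],
       [ 0.    ,  0.    ,  0.    ,  1.    ]])}
```

View pics/m1.png

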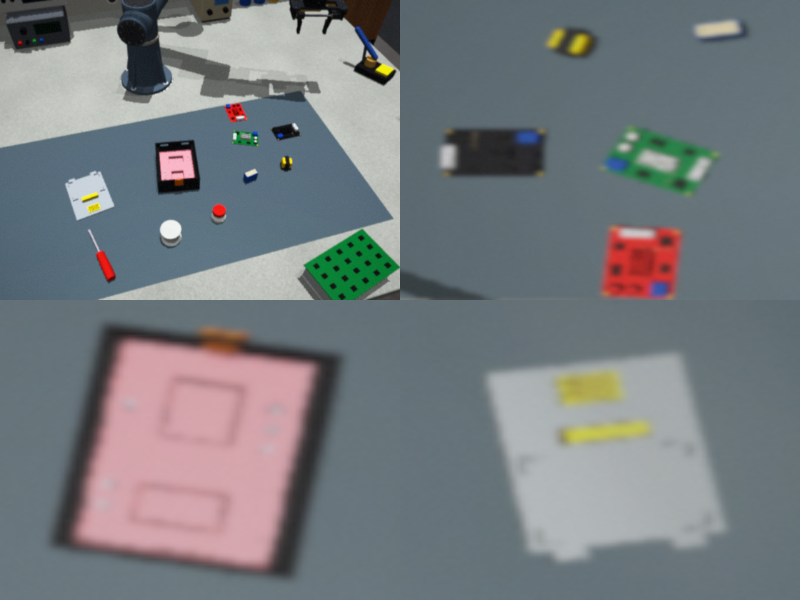

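```bash
cat >> h.py <<'E'
from scipy.spatial.transform import Rotation as Ro
np.set_printoptions(precision=4,suppress=True)
def info():
    s=bot.read_state();R=np.array(s["tcp_rot"]);
    print("t",s["time_s"],"pos",np.array(s["position"]),"yawY",np.degrees(np.arctan2(R[1,1],R[0,1])).round(2),"z",R[:,2],"q",np.round(s["joint_positions"],1),"op",round(s["opening"],3),"F",np.round(s["force"],1),"g",s["grasp_force"])
    return s
def shot(name):
    s=bot.read_state();p=cams.capture("wrist");c=cams.calibration("wrist")
    R=np.array(s["tcp_rot"]);T=np.eye(4);T[:3,:3]=R;T[:3,3]=s["position"];T=T@c["tool_from_camera"]
    cv2.imwrite(f"pics/{name}.png",p[0]);np.savez(f"pics/{name}.npz",d=p[1],T=T,K=c["mtx"])
    return p,T,np.array(c["mtx"])
def w(px,S,z=None):
    p,T,K=S;u,v=px;d=T[:3,:3]@np.linalg.inv(K)@[u,v,1];o=T[:3,3]
    if z is not None: return o+d*((z-o[2])/d[2])
    q=p[1][max(0,int(v)-2):int(v)+3,max(0,int(u)-2):int(u)+3];q=q[q>0]
    return o+d*(np.median(q) if len(q) else np.nan)
def cloud(S):
    p,T,K=S;h,wd=p[1].shape;u,v=np.meshgrid(np.arange(wd),np.arange(h))
    r=np.stack([u,v,np.ones_like(u)],-1)@np.linalg.inv(K).T
    return (r*p[1][...,None])@T[:3,:3].T+T[:3,3], p[1]>0
def rect(S,mask,z0,z1,box):
    "min-area rectangle of points in colour mask and z range within xy box: centre, sizes, yaw of short side normal"
    X,ok=cloud(S);x0,x1,y0,y1=box
    m=ok&mask&(X[...,2]>z0)&(X[...,2]<z1)&(X[...,0]>x0)&(X[...,0]<x1)&(X[...,1]>y0)&(X[...,1]<y1)
    m=cv2.morphologyEx(m.astype(np.uint8),cv2.MORPH_OPEN,np.ones((3,3)))>0
    P=X[m];(c,sz,a)=cv2.minAreaRect((P[:,:2]*1000).astype(np.float32))
    return len(P),np.array(c)/1000,np.array(sz),a,np.median(P[:,2])
def go(pos,yaw):
    "print shift, wz (share of 2 rad) to reach tool-down pose with tool y at yaw (mod 180)"
    s=bot.read_state();R=np.array(s["tcp_rot"]);y=np.degrees(np.arctan2(R[1,1],R[0,1]))
    d=(yaw-y+90)%180-90
    print("shift",np.array(pos)-s["position"],"dyaw",round(d,2),"share",round(np.radians(d)/2,4),"or",round(np.radians(d-np.sign(d)*180)/2,3))
E
python3 -c "
from h import *;info();go((.52,.28,.30),80)"
```

```text
t 1.2 pos [0.1792 0.5988 0.2249] yawY 73.34 z [ 0.  0. -1.] q [ 63.1  30.2  82.1   0.   67.7 -10.2] op 0.999 F [0.5 0.2 0.6] g 0.0
shift [ 0.3408 -0.3188  0.0751] dyaw 6.66 share 0.0581 or -1.513
```

```bash
python3 -m handwheel '[[0.028,-0.027,0.01,0,0,0.01],[0.056,-0.053,0.015,0,0,0.02],[0.084,-0.08,0.02,0,0,0.03],[0.112,-0.106,0.02,0,0,0.04],[0.14,-0.133,0.02,0,0,0.058],[0.168,-0.16,0.02,0,0,0.058],[0.196,-0.186,0.02,0,0,0.058],[0.224,-0.213,0.02,0,0,0.058]]' >/dev/null; python3 -m handwheel '[[0.028,-0.027,0,0,0,0],[0.056,-0.053,0,0,0,0],[0.084,-0.08,0,0,0,0],[0.112,-0.106,0,0,0,0],[0.116,-0.106,0,0,0,0],[0.116,-0.106,0,0,0,0],[0.116,-0.106,0,0,0,0],[0.116,-0.106,0,0,0,0]]'
python3 - <<'E'
from h import *
info();S=shot("w1")
b,g,r=[S[0][0][...,i].astype(int) for i in range(3)]
for q in ["film_cap_center","transformer_center","board_sink","solder_reel_center"]:
    for f in models.tip_of(q,"wrist")[:3]: print(q,round(f["conf"],2),np.round(f["position"]),w(f["position"],S))
al=np.ones_like(b,bool)
print("cap",rect(S,al,.028,.045,(.55,.66,.17,.27)))
print("trf",rect(S,al,.028,.045,(.53,.64,.29,.40)))
print("board",rect(S,(g>b+20)&(g>r+20),-.005,.02,(.36,.50,.2,.34)))
E
```

```text
time_s: 2.53
position: [0.5178, 0.2805, 0.2447]
tcp_rot: [[-0.985, 0.173, -0.001], [0.173, 0.985, 0.0], [0.001, -0.0, -1.0]]
force: [-0.0, -0.4, -0.3]
opening: 1.002
grasp_force: 0.0
t 2.5333 pos [0.5178 0.2805 0.2447] yawY 80.05 z [-0.0014  0.0001 -1.    ] q [ 17.6  26.2  86.1   0.   67.8 -62.5] op 1.002 F [-0.  -0.4 -0.3] g 0.0
film_cap_center 0.56 [245. 256.] [0.5958 0.2249 0.0345]
film_cap_center 0.27 [ 28. 155.] [0.4311 0.0258 0.0598]
board_sink 0.58 [258. 111.] [0.4276 0.2723 0.0067]
board_sink 0.57 [386.  94.] [0.4349 0.4228 0.0062]
cap (514, array([0.6018, 0.2179]), array([20.0332, 42.2322]), 10.957737922668457, np.float64(0.034088635580309085))
trf (600, array([0.5841, 0.3526]), array([32.2376, 35.7654]), 73.23444366455078, np.float64(0.03345031642914778))
board (2896, array([0.4272, 0.2699]), array([92.8532, 65.2752]), 66.43367004394531, np.float64(0.002105892765355527))
```

View pics/w1.png

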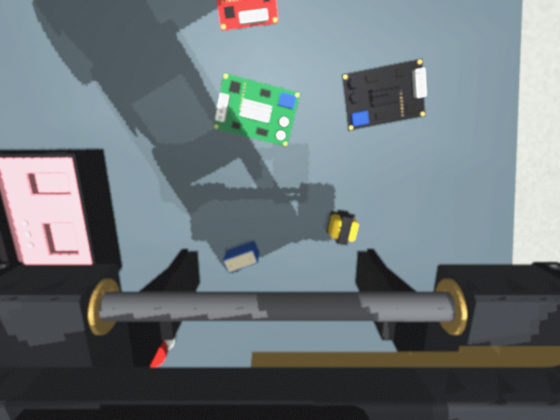

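```bash
python3 -m handwheel '[[0.025,-0.019,-0.02,0,0,0.06],[0.05,-0.038,-0.04,0,0,0.12],[0.075,-0.056,-0.06,0,0,0.183],[0.084,-0.0626,-0.09,0,0,0.183],[0.084,-0.0626,-0.12,0,0,0.183],[0.084,-0.0626,-0.16,0,0,0.183],[0.084,-0.0626,-0.19,0,0,0.183],[0.084,-0.0626,-0.203,0,0,0.183]]' >/dev/null; python3 -m handwheel '[[0,0,0,0,0,0],[0,0,0,0,0,0],[0,0,0,0,0,0],[0,0,0,0,0,0],[0,0,0,0,0,0],[0,0,0,0,0,0],[0,0,0,0,0,0],[0,0,0,0,0,0]]' -1
python3 -c "
from h import *;info()"
```

```text
time_s: 4.12
position: [0.6034, 0.2172, 0.0425]
tcp_rot: [[-0.982, -0.19, 0.001], [-0.19, 0.982, 0.0], [-0.001, -0.0, -1.0]]
force: [-0.3, -0.2, -0.5]
opening: 0.479
grasp_force: 0.0
t 4.1167 pos [0.6034 0.2172 0.0425] yawY 100.96 z [ 0.001   0.0001 -1.    ] q [  9.8  44.8  86.8  -0.   48.3 -91.1] op 0.479 F [-0.3 -0.2 -0.5] g 0.0
```

```bash
python3 -m handwheel '[[0,0,0,0,0,0],[0,0,0.02,0,0,0],[0,0,0.05,0,0,0],[0,0,0.09,0,0,0],[0,-0.03,0.12,0,0,0],[-0.02,-0.06,0.14,0,0,-0.05],[-0.04,-0.09,0.16,0,0,-0.1],[-0.06,-0.12,0.18,0,0,-0.15]]' ; python3 -m handwheel '[[-0.02,-0.03,0.01,0,0,-0.03],[-0.04,-0.06,0.02,0,0,-0.033],[-0.06,-0.09,0.02,0,0,-0.033],[-0.073,-0.09,0.02,0,0,-0.033],[-0.073,-0.09,0.02,0,0,-0.033],[-0.073,-0.09,0.02,0,0,-0.033],[-0.073,-0.09,0.02,0,0,-0.033],[-0.073,-0.09,0.02,0,0,-0.033]]'
cat > box.py <<'E'
from h import *
def boxpose(S):
    X,ok=cloud(S);im=S[0][0].astype(int);b,g,r=im[...,0],im[...,1],im[...,2]
    m=ok&(X[...,2]>.055)&(X[...,2]<.064)&(abs(X[...,0]-.5)<.13)&(abs(X[...,1]-.005)<.13)
    c=m.astype(np.uint8);n,l,st,_=cv2.connectedComponentsWithStats(c);k=1+np.argmax(st[1:,4]);P=X[l==k]
    rr=cv2.minAreaRect((P[:,:2]*1000).astype(np.float32));print("wall top",len(P),rr)
    pk=ok&(r>g+40)&(X[...,2]>.01)&(X[...,2]<.022)&(abs(X[...,0]-.5)<.13)
    P=X[pk];print("liner",len(P),cv2.minAreaRect((P[:,:2]*1000).astype(np.float32)),np.median(P[:,2]))
    return X,ok
E
python3 - <<'E'
from box import *
info();S=shot("w2");X,ok=boxpose(S)
for q in ["slots","cap_cavity","transformer_cavity","box","film_cap_center"]:
    for f in models.tip_of(q,"wrist")[:2]: print(q,round(f["conf"],2),np.round(f["position"]),w(f["position"],S))
lo=ok&(X[...,2]>.0)&(X[...,2]<.009)&(abs(X[...,0]-.5)<.075)&(abs(X[...,1])<.05)
n,l,st,_=cv2.connectedComponentsWithStats(lo.astype(np.uint8))
for k in range(1,n):
    if st[k,4]>150:
        P=X[l==k];print(st[k],cv2.minAreaRect((P[:,:2]*1000).astype(np.float32)),np.median(P[:,2]))
E
```

```text
time_s: 4.78
position: [0.5423, 0.0961, 0.2229]
tcp_rot: [[-0.994, 0.113, 0.0], [0.113, 0.994, -0.0], [-0.0, -0.0, -1.0]]
force: [-0.0, -1.0, -0.1]
opening: 0.01
grasp_force: 0.0
time_s: 5.45
position: [0.4713, 0.0077, 0.2418]
tcp_rot: [[-0.985, 0.173, 0.001], [0.173, 0.985, -0.0], [-0.001, 0.0, -1.0]]
force: [0.1, 0.0, 0.5]
opening: 0.008
grasp_force: 0.0
t 5.45 pos [0.4713 0.0077 0.2418] yawY 80.06 z [ 0.001 -0.    -1.   ] q [-12.7  17.  102.3   0.   60.6 -92.8] op 0.008 F [0.1 0.  0.5] g 0.0
wall top 1483 ((490.8816833496094, 0.705657958984375), (130.36500549316406, 129.94204711914062), 80.40513610839844)
liner 5969 ((504.716796875, -2.017791748046875), (110.98779296875, 139.75135803222656), 80.42357635498047) 0.018048982259807778
slots 0.79 [274. 154.] [0.4294 0.0114 0.0599]
cap_cavity 0.63 [274. 182.] [0.4692 0.0033 0.005 ]
transformer_cavity 0.59 [272. 237.] [ 0.541  -0.0123  0.0049]
transformer_cavity 0.5 [ 41. 209.] [ 0.4527 -0.2994  0.0035]
box 0.67 [275. 208.] [0.4983 0.0001 0.0183]
film_cap_center 0.65 [452. 254.] [0.5939 0.2095 0.0291]
[256 172  39  20 774] ((468.3498229980469, 4.760831832885742), (47.80248260498047, 23.968236923217773), 79.95585632324219) 0.005165458473947782
[261 222  29  29 791] ((539.8495483398438, -7.803920745849609), (37.193485260009766, 38.847599029541016), 80.07170104980469) 0.004964991869467916
```

View pics/w2.png

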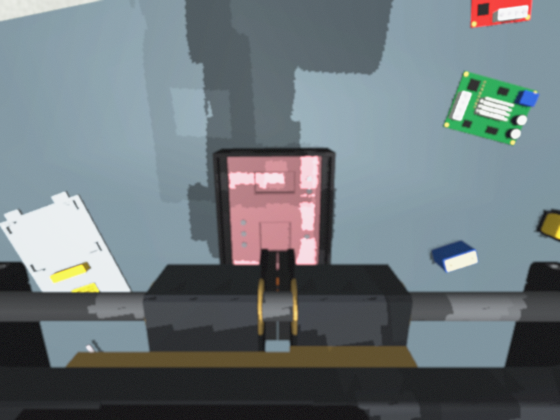

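Run:
```python
from h import *
def load(n):
    f=np.load(f"pics/{n}.npz");return ((cv2.imread(f"pics/{n}.png"),f["d"]),f["T"],f["K"])
S=load("w2");al=np.ones(S[0][1].shape,bool)
print("cap",rect(S,al,.028,.045,(.55,.66,.17,.27)))
print("div",rect(S,al,-.002,.008,(.40,.66,-.40,-.20)))
```

```text
cap (558, array([0.6015, 0.2173]), array([20.7193, 42.314 ]), 9.258657455444336, np.float64(0.03403197453419099))
div (16536, array([ 0.53  , -0.2923]), array([259.9126, 184.4773]), 0.006092929746955633, np.float64(0.001448899376248175))
```

```bash
python3 -m handwheel '[[0.021,0.034,0,0,0,0.04],[0.042,0.068,0,0,0,0.08],[0.063,0.102,0,0,0,0.12],[0.084,0.136,0,0,0,0.175],[0.105,0.17,-0.01,0,0,0.175],[0.126,0.2,-0.03,0,0,0.175],[0.1313,0.2101,-0.06,0,0,0.175],[0.1313,0.2101,-0.1,0,0,0.175]]' 0.4; python3 -m handwheel '[[0,0,-0.03,0,0,0],[0,0,-0.06,0,0,0],[0,0,-0.085,0,0,0],[0,0,-0.1,0,0,0],[0,0,-0.1,0,0,0],[0,0,-0.1,0,0,0],[0,0,-0.1,0,0,0],[0,0,-0.1,0,0,0]]' ; python3 -m handwheel '[[0,0,0,0,0,0],[0,0,0,0,0,0],[0,0,0,0,0,0],[0,0,0,0,0,0],[0,0,0,0,0,0],[0,0,0,0,0,0],[0,0,0,0,0,0],[0,0,0,0,0,0]]' -1
```

```text
time_s: 6.42
position: [0.6059, 0.2214, 0.1432]
tcp_rot: [[-0.984, -0.178, 0.01], [-0.178, 0.984, 0.003], [-0.01, 0.001, -1.0]]
force: [0.9, -0.1, -0.4]
opening: 0.526
grasp_force: 0.0
time_s: 7.08
position: [0.6028, 0.2175, 0.0435]
tcp_rot: [[-0.985, -0.174, 0.003], [-0.174, 0.985, 0.001], [-0.003, -0.0, -1.0]]
force: [-0.1, -0.1, 0.8]
opening: 0.696
grasp_force: 0.0
time_s: 7.75
position: [0.6014, 0.2172, 0.0418]
tcp_rot: [[-0.985, -0.174, -0.0], [-0.174, 0.985, -0.0], [0.0, -0.0, -1.0]]
force: [0.5, -1.0, 0.3]
opening: 0.181
grasp_force: 0.0
```

Run:
```python
from h import *
info();S=shot("w3")
p=cams.capture("scene");cv2.imwrite("pics/s3.png",np.vstack([cv2.resize(p[0][190:290,290:410],(600,300)),cv2.resize(S[0][0],(600,300))]))
info()
```

```text
t 7.75 pos [0.6014 0.2172 0.0418] yawY 100.04 z [-0.0002 -0.     -1.    ] q [  9.9  44.8  87.1  -0.   48.1 -90.2] op 0.181 F [ 0.5 -1.   0.3] g 0.0
t 7.85 pos [0.6014 0.2172 0.0418] yawY 100.04 z [-0.0002 -0.0001 -1.    ] q [  9.9  44.8  87.1  -0.   48.1 -90.2] op 0.087 F [-0.8  1.  -0.4] g 0.0
```

View pics/s3.png

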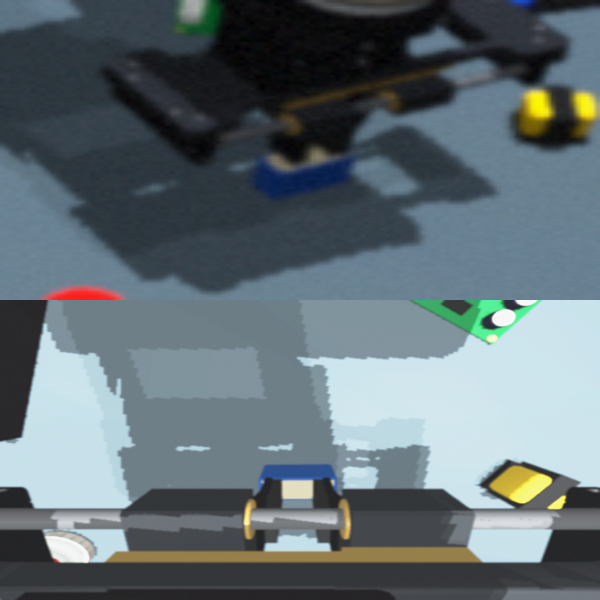

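Run:
```python
from h import *
f=np.load("pics/w3.npz");S=((cv2.imread("pics/w3.png"),f["d"]),f["T"],f["K"])
X,ok=cloud(S)
for v in range(222,300,6):
    print(v,[ "%d:%.3f,%.3f,%.3f"%(u,*(X[v,u])) for u in (240,248,256,278,300,308,316)])
im=S[0][0]
cv2.imwrite("pics/c3.png",cv2.resize(im[200:300,200:360],(800,500),interpolation=cv2.INTER_NEAREST))
f=np.load("pics/w1.npz");S=((cv2.imread("pics/w1.png"),f["d"]),f["T"],f["K"]);X,ok=cloud(S)
for v in (240,250,256,262,270): print(v,[ "%d:%.3f,%.3f,%.3f"%(u,*(X[v,u])) for u in (165,180,190,360,370,380)])
print(S[1])
```

```text
222 ['240:0.592,0.190,0.000', '248:0.591,0.195,0.000', '256:0.590,0.201,0.000', '278:0.587,0.215,0.001', '300:0.585,0.229,-0.000', '308:0.585,0.235,-0.001', '316:0.583,0.240,0.001']
228 ['240:0.596,0.191,0.001', '248:0.595,0.196,0.001', '256:0.595,0.201,0.000', '278:0.591,0.216,0.002', '300:0.589,0.230,0.002', '308:0.588,0.235,0.001', '316:0.587,0.240,0.001']
234 ['240:0.601,0.191,-0.000', '248:0.595,0.197,0.012', '256:0.595,0.202,0.010', '278:0.593,0.216,0.010', '300:0.590,0.229,0.011', '308:0.589,0.234,0.012', '316:0.592,0.242,-0.000']
240 ['240:0.605,0.192,0.001', '248:0.596,0.198,0.020', '256:0.595,0.203,0.019', '278:0.592,0.216,0.021', '300:0.590,0.229,0.022', '308:0.589,0.233,0.021', '316:0.596,0.242,0.000']
246 ['240:0.609,0.193,0.002', '248:0.596,0.199,0.030', '256:0.595,0.203,0.030', '278:0.592,0.216,0.030', '300:0.590,0.228,0.031', '308:0.590,0.233,0.030', '316:0.600,0.243,0.001']
252 ['240:0.613,0.193,0.000', '248:0.592,0.200,0.046', '256:0.593,0.204,0.042', '278:0.594,0.216,0.034', '300:0.589,0.227,0.042', '308:0.587,0.231,0.046', '316:0.604,0.244,0.001']
258 ['240:0.618,
[... 1462 characters left out ...]
499,0.235,0.243', '360:0.515,0.326,0.242', '370:0.515,0.331,0.245', '380:0.633,0.402,0.001']
256 ['165:0.592,0.111,-0.000', '180:0.498,0.233,0.253', '190:0.499,0.237,0.251', '360:0.515,0.325,0.249', '370:0.516,0.329,0.251', '380:0.643,0.401,-0.001']
262 ['165:0.601,0.108,0.000', '180:0.498,0.234,0.259', '190:0.500,0.239,0.258', '360:0.518,0.324,0.250', '370:0.516,0.328,0.257', '380:0.515,0.332,0.260']
270 ['165:0.498,0.230,0.268', '180:0.500,0.236,0.266', '190:0.503,0.238,0.260', '360:0.523,0.323,0.251', '370:0.515,0.325,0.266', '380:0.516,0.330,0.267']
[[ 0.1724  0.9433  0.2837  0.439 ]
 [ 0.985  -0.1651 -0.0498  0.2937]
 [-0.0002  0.288  -0.9576  0.4048]
 [ 0.      0.      0.      1.    ]]
```

View pics/c3.png

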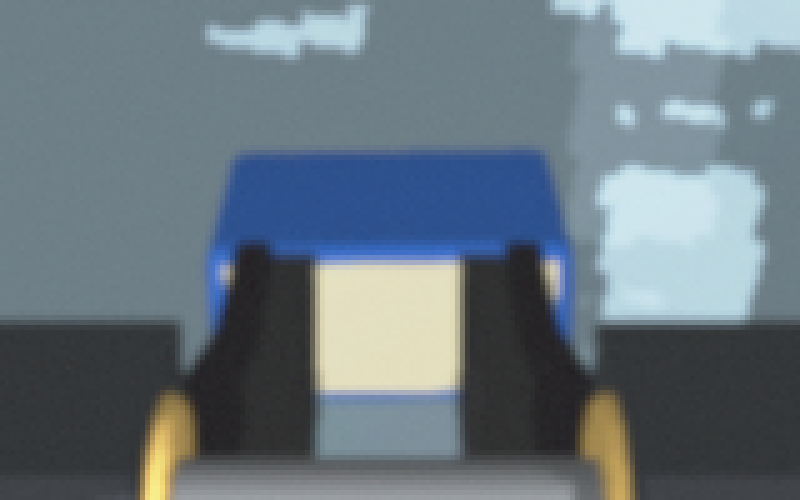

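```bash
python3 -m handwheel '[[0,0,0,0,0,0],[0,0,0,0,0,0],[0,0,0,0,0,0],[0,0,0,0,0,0],[0,0,0,0,0,0],[0,0,0,0,0,0],[0,0,0,0,0,0],[0,0,-0.005,0,0,0]]' 0.4; python3 -m handwheel '[[0,0,-0.005,0,0,0],[0,0,-0.01,0,0,0],[0,0,-0.014,0,0,0],[0,0,-0.017,0,0,0],[0,0,-0.017,0,0,0],[0,0,-0.017,0,0,0],[0,0,-0.017,0,0,0],[0,0,-0.017,0,0,0]]' ; python3 -m handwheel '[[0,0,0,0,0,0],[0,0,0,0,0,0],[0,0,0,0,0,0],[0,0,0,0,0,0],[0,0,0,0,0,0],[0,0,0,0,0,0],[0,0,0,0,0,0],[0,0,0,0,0,0]]' -1
```

```text
time_s: 8.52
position: [0.6023, 0.2174, 0.0376]
tcp_rot: [[-0.985, -0.174, 0.002], [-0.174, 0.985, 0.0], [-0.002, -0.0, -1.0]]
force: [0.0, 0.2, -0.6]
opening: 0.611
grasp_force: 0.0
time_s: 9.18
position: [0.6017, 0.2173, 0.0201]
tcp_rot: [[-0.985, -0.174, 0.001], [-0.174, 0.985, 0.0], [-0.001, -0.0, -1.0]]
force: [0.3, -1.4, -0.1]
opening: 0.701
grasp_force: 0.0
time_s: 9.85
position: [0.6015, 0.2173, 0.02]
tcp_rot: [[-0.985, -0.174, 0.0], [-0.174, 0.985, 0.0], [-0.0, 0.0, -1.0]]
force: [-0.1, 0.2, 1.0]
opening: 0.478
grasp_force: 30.0
```

```bash
python3 -m handwheel '[[0,0,0.03,0,0,0],[0,0,0.065,0,0,0],[-0.01,-0.016,0.09,0,0,-0.02],[-0.03,-0.048,0.095,0,0,-0.06],[-0.05,-0.08,0.095,0,0,-0.1],[-0.07,-0.111,0.095,0,0,-0.14],[-0.09,-0.143,0.095,0,0,-0.1728],[-0.11,-0.175,0.095,0,0,-0.1728]]' ; python3 -m handwheel '[[-0.02,-0.0318,0,0,0,0],[-0.0242,-0.0373,0,0,0,0],[-0.0242,-0.0373,0,0,0,0],[-0.0242,-0.0373,-0.02,0,0,0],[-0.0242,-0.0373,-0.045,0,0,0],[-0.0242,-0.0373,-0.06,0,0,0],[-0.0242,-0.0373,-0.068,0,0,0],[-0.0242,-0.0373,-0.07,0,0,0]]'
python3 -c "
from h import *;info();S=shot('w4')
cv2.imwrite('pics/c4.png',cv2.resize(S[0][0][140:320,180:380],(800,600)))"
```

```text
time_s: 10.52
position: [0.4903, 0.0412, 0.1151]
tcp_rot: [[-0.985, 0.171, 0.001], [0.171, 0.985, -0.0], [-0.001, -0.0, -1.0]]
force: [-0.0, -0.8, -0.4]
opening: 0.481
grasp_force: 30.0
time_s: 11.18
position: [0.4674, 0.0059, 0.0435]
tcp_rot: [[-0.986, 0.168, -0.002], [0.168, 0.986, 0.001], [0.002, 0.0, -1.0]]
force: [-0.3, 0.9, -1.0]
opening: 0.481
grasp_force: 30.0
t 11.1833 pos [0.4674 0.0059 0.0435] yawY 80.31 z [-0.0016  0.0005 -1.    ] q [-13.   37.2 112.5   0.   30.4 -93.3] op 0.481 F [-0.3  0.9 -1. ] g 29.98389422893524
```

View pics/c4.png

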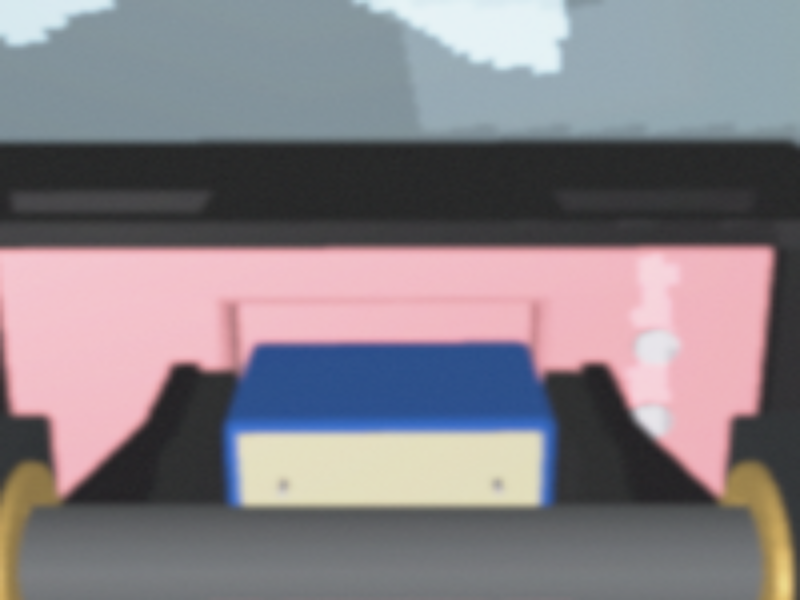

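```bash
python3 -m handwheel '[[0,0,-0.004,0,0,0],[0,0,-0.008,0,0,0],[0,0,-0.012,0,0,0],[0,0,-0.015,0,0,0],[0,0,-0.017,0,0,0],[0,0,-0.019,0,0,0],[0,0,-0.019,0,0,0],[0,0,-0.019,0,0,0]]'
```

```text
time_s: 11.9
position: [0.4672, 0.0049, 0.0258]
tcp_rot: [[-0.985, 0.17, -0.0], [0.17, 0.985, 0.0], [0.0, 0.0, -1.0]]
force: [-0.5, -0.1, 0.3]
opening: 0.48
grasp_force: 30.0
```

```bash
python3 -m handwheel '[[0,0,0,0,0,0],[0,0,0,0,0,0],[0,0,0,0,0,0],[0,0,0,0,0,0],[0,0,0.02,0,0,0],[0,0,0.055,0,0,0],[0,0.01,0.09,0,0,0],[0.01,0.04,0.11,0,0,0]]' 0.24;  python3 -m handwheel '[[0.012,0.038,0,0,0,-0.01],[0.024,0.075,0,0,0,-0.02],[0.036,0.112,0,0,0,-0.03],[0.048,0.15,0,0,0,-0.04],[0.06,0.187,0,0,0,-0.05],[0.073,0.225,0,0,0,-0.061],[0.085,0.262,0,0,0,-0.061],[0.097,0.29,0,0,0,-0.061]]' 0.2; python3 -m handwheel '[[0.0098,0.0176,-0.03,0,0,0],[0.0098,0.0176,-0.07,0,0,0],[0.0098,0.0176,-0.1,0,0,0],[0.0098,0.0176,-0.112,0,0,0],[0.0098,0.0176,-0.116,0,0,0],[0.0098,0.0176,-0.116,0,0,0],[0.0098,0.0176,-0.116,0,0,0],[0.0098,0.0176,-0.116,0,0,0]]'; python3 -m handwheel '[[0,0,0,0,0,0],[0,0,0,0,0,0],[0,0,0,0,0,0],[0,0,0,0,0,0],[0,0,0,0,0,0],[0,0,0,0,0,0],[0,0,0,0,0,0],[0,0,0,0,0,0]]' -1
```

```text
time_s: 12.57
position: [0.477, 0.0431, 0.1384]
tcp_rot: [[-0.985, 0.173, 0.001], [0.173, 0.985, -0.001], [-0.001, -0.001, -1.0]]
force: [0.3, -0.4, -0.9]
opening: 0.621
grasp_force: 0.0
time_s: 13.23
position: [0.5741, 0.3382, 0.1358]
tcp_rot: [[-0.958, 0.287, 0.0], [0.287, 0.958, 0.001], [0.0, 0.001, -1.0]]
force: [0.5, 0.3, 0.3]
opening: 0.603
grasp_force: 0.0
time_s: 13.9
position: [0.5859, 0.353, 0.0223]
tcp_rot: [[-0.957, 0.289, 0.004], [0.289, 0.957, 0.002], [-0.003, 0.003, -1.0]]
force: [0.5, 0.2, -0.3]
opening: 0.599
grasp_force: 0.0
time_s: 14.57
position: [0.5844, 0.3527, 0.0206]
tcp_rot: [[-0.958, 0.288, 0.001], [0.288, 0.958, 0.0], [-0.001, 0.001, -1.0]]
force: [-1.5, -1.3, 4.3]
opening: 0.369
grasp_force: 29.7
```

```bash
python3 -m handwheel '[[0,0,0.03,0,0,0],[0,0,0.065,0,0,0],[-0.003,-0.025,0.09,0,0,0.02],[-0.008,-0.063,0.095,0,0,0.04],[-0.013,-0.101,0.095,0,0,0.061],[-0.018,-0.139,0.095,0,0,0.061],[-0.023,-0.177,0.095,0,0,0.061],[-0.028,-0.215,0.095,0,0,0.061]]' ; python3 -m handwheel '[[-0.005,-0.038,0,0,0,0],[-0.01,-0.076,0,0,0,0],[-0.015,-0.114,0,0,0,0],[-0.0178,-0.14,0,0,0,0],[-0.0178,-0.1451,0,0,0,0],[-0.0178,-0.1451,-0.03,0,0,0],[-0.0178,-0.1451,-0.06,0,0,0],[-0.0178,-0.1451,-0.068,0,0,0]]'
python3 -c "
from h import *;info();S=shot('w5')
cv2.imwrite('pics/c5.png',cv2.resize(S[0][0][140:320,180:380],(800,600)))"
```

```text
time_s: 15.23
position: [0.5549, 0.136, 0.1143]
tcp_rot: [[-0.986, 0.169, -0.001], [0.169, 0.986, -0.0], [0.001, -0.0, -1.0]]
force: [-0.1, -0.9, -1.6]
opening: 0.365
grasp_force: 29.7
time_s: 15.9
position: [0.5355, -0.0068, 0.0433]
tcp_rot: [[-0.985, 0.17, -0.007], [0.17, 0.985, 0.002], [0.007, 0.001, -1.0]]
force: [-0.8, 0.3, -1.9]
opening: 0.366
grasp_force: 29.7
t 15.9 pos [ 0.5355 -0.0068  0.0433] yawY 80.19 z [-0.007   0.0018 -1.    ] q [-12.7  39.8 102.4   0.   38.2 -92.9] op 0.366 F [-0.8  0.3 -1.9] g 29.721709191799164
```

View pics/c5.png

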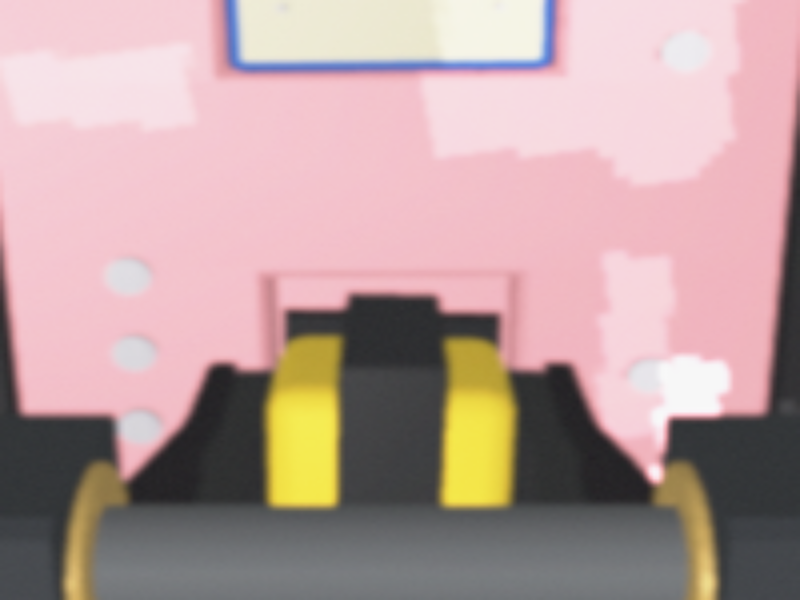

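```bash
python3 -m handwheel '[[0,0,-0.003,0,0,0],[0,0,-0.007,0,0,0],[0,0,-0.011,0,0,0],[0,0,-0.015,0,0,0],[0,0,-0.018,0,0,0],[0,0,-0.021,0,0,0],[0,0,-0.021,0,0,0],[0,0,-0.021,0,0,0]]'
```

```text
time_s: 16.62
position: [0.5383, -0.0075, 0.0259]
tcp_rot: [[-0.986, 0.17, 0.0], [0.17, 0.986, -0.0], [-0.0, -0.0, -1.0]]
force: [-0.1, -0.4, -2.6]
opening: 0.364
grasp_force: 29.7
```

```bash
python3 -m handwheel '[[0,0,0,0,0,0],[0,0,0,0,0,0],[0,0,0,0,0,0],[0,0,0,0,0,0],[0,0,0.02,0,0,0],[0,0,0.055,0,0,0],[0,0,0.09,0,0,-0.05],[0,-0.02,0.12,0,0,-0.11]]' 0.2;  python3 -m handwheel '[[0,-0.03,0.02,0,0,-0.06],[0,-0.06,0.04,0,0,-0.12],[0,-0.09,0.06,0,0,-0.18],[-0.008,-0.12,0.08,0,0,-0.24],[-0.008,-0.15,0.1,0,0,-0.3],[-0.008,-0.18,0.104,0,0,-0.36],[-0.008,-0.21,0.104,0,0,-0.42],[-0.008,-0.2425,0.104,0,0,-0.48]]' -0.2; python3 -m handwheel '[[0,0,0,0,0,-0.014],[0,0,0,0,0,-0.014],[0,0,0,0,0,-0.014],[0,0,0,0,0,-0.014],[0,0,0,0,0,-0.014],[0,0,0,0,0,-0.014],[0,0,0,0,0,-0.014],[0,0,0,0,0,-0.014]]'
python3 - <<'E'
from h import *
info();S=shot("w6");im=S[0][0].astype(int);b,g,r=im[...,0],im[...,1],im[...,2]
for q in ["divider_bar","tab_edge","press_pad","board_bay"]:
    for f in models.tip_of(q,"wrist")[:2]: print(q,round(f["conf"],2),np.round(f["position"]),w(f["position"],S))
yel=(r>b+50)&(g>b+40)
B=(.40,.70,-.42,-.18)
print("bar",rect(S,yel,.0145,.022,B));print("pad",rect(S,yel,.003,.0095,B))
al=np.ones_like(yel);print("plate",rect(S,al,.0027,.0065,B))
E
```

```text
time_s: 17.28
position: [0.5376, -0.0252, 0.1476]
tcp_rot: [[-0.924, 0.383, -0.001], [0.383, 0.924, 0.001], [0.001, 0.001, -1.0]]
force: [0.4, -1.2, 0.2]
opening: 0.597
grasp_force: 0.0
time_s: 17.95
position: [0.5301, -0.2712, 0.251]
tcp_rot: [[-0.213, 0.977, 0.001], [0.977, 0.213, -0.001], [-0.001, 0.001, -1.0]]
force: [-0.0, 0.2, -0.1]
opening: 0.397
grasp_force: 0.0
time_s: 18.62
position: [0.5304, -0.2695, 0.2499]
tcp_rot: [[-0.192, 0.981, 0.0], [0.981, 0.192, -0.0], [-0.0, -0.0, -1.0]]
force: [-0.2, 0.1, 0.3]
opening: 0.398
grasp_force: 0.0
t 18.6167 pos [ 0.5304 -0.2695  0.2499] yawY 11.09 z [ 0. -0. -1.] q [-37.7  26.3  84.9  -0.   68.8 -48.8] op 0.398 F [-0.2  0.1  0.3] g 0.0
divider_bar 0.81 [282. 197.] [ 0.5391 -0.2859  0.018 ]
tab_edge 0.75 [214. 194.] [ 0.4526 -0.3021  0.0032]
press_pad 0.8 [311. 201.] [ 0.5781 -0.2855  0.0066]
board_bay 0.91 [244. 193.] [ 0.4911 -0.293   0.0045]
board_bay 0.51 [498.  54.] [ 0.7256 -0.088   0.0463]
bar (354, array([ 0.5413, -0.2869]), array([11.3573, 49.1835]), 11.178756713867188, np.float64(0.01795135084670832))
pad (517, array([ 0.5787, -0.2818]), array([24.247 , 37.0116]), 11.403693199157715, np.float64(0.006182187171662024))
plate (8472, array([ 0.5214, -0.291 ]), array([158.6544, 116.3334]), 9.558452606201172, np.float64(0.004078070196083278))
```

View pics/w6.png

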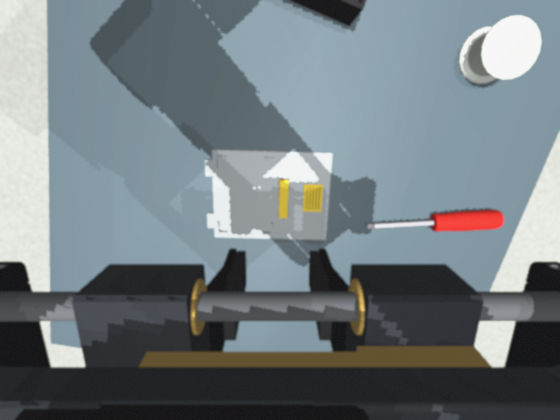

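```bash
python3 -m handwheel '[[0.011,-0.0169,-0.03,0,0,-0.004],[0.011,-0.0169,-0.07,0,0,-0.004],[0.011,-0.0169,-0.11,0,0,-0.004],[0.011,-0.0169,-0.15,0,0,-0.004],[0.011,-0.0169,-0.185,0,0,-0.004],[0.011,-0.0169,-0.21,0,0,-0.004],[0.011,-0.0169,-0.22,0,0,-0.004],[0.011,-0.0169,-0.22,0,0,-0.004]]' -0.54;  python3 -m handwheel '[[0,0,-0.005,0,0,0],[0,0,-0.01,0,0,0],[0,0,-0.015,0,0,0],[0,0,-0.017,0,0,0],[0,0,-0.019,0,0,0],[0,0,-0.019,0,0,0],[0,0,-0.019,0,0,0],[0,0,-0.019,0,0,0]]'; python3 -m handwheel '[[0,0,0,0,0,0],[0,0,0,0,0,0],[0,0,0,0,0,0],[0,0,0,0,0,0],[0,0,0,0,0,0],[0,0,0,0,0,0],[0,0,0,0,0,0],[0,0,0,0,0,0]]' -1
```

```text
time_s: 19.53
position: [0.5397, -0.2859, 0.0271]
tcp_rot: [[-0.183, 0.983, -0.004], [0.983, 0.183, 0.003], [0.004, -0.004, -1.0]]
force: [-0.1, 1.6, -0.0]
opening: 0.231
grasp_force: 0.0
time_s: 20.2
position: [0.5414, -0.2871, 0.0112]
tcp_rot: [[-0.183, 0.983, 0.0], [0.983, 0.183, -0.0], [-0.0, 0.0, -1.0]]
force: [0.6, 0.4, 0.4]
opening: 0.229
grasp_force: 0.0
time_s: 20.87
position: [0.5414, -0.287, 0.011]
tcp_rot: [[-0.183, 0.983, 0.0], [0.983, 0.183, -0.0], [-0.0, 0.0, -1.0]]
force: [0.3, -0.1, 2.4]
opening: 0.129
grasp_force: 30.0
```

```bash
python3 -m handwheel '[[0,0,0.01,0,0,0],[0,0,0.035,0,0,0],[0,0,0.07,0,0,0],[0,0.01,0.105,0,0,0],[0,0.03,0.135,0,0,-0.03],[-0.005,0.06,0.15,0,0,-0.07],[-0.01,0.095,0.15,0,0,-0.11],[-0.015,0.13,0.15,0,0,-0.15]]';  python3 -m handwheel '[[-0.0047,0.038,0,0,0,-0.0276],[-0.0047,0.076,0,0,0,-0.0276],[-0.0047,0.114,0,0,0,-0.0276],[-0.0047,0.14,0,0,0,-0.0276],[-0.0047,0.1523,0,0,0,-0.0276],[-0.0047,0.1523,0,0,0,-0.0276],[-0.0047,0.1523,0,0,0,-0.0276],[-0.0047,0.1523,0,0,0,-0.0276]]'
python3 -m handwheel '[[0,0,0,-0.009,-0.054,0],[0,0,0,-0.0185,-0.1075,0],[0,0,0,-0.028,-0.161,0],[0,0,0,-0.0371,-0.215,0],[0,0,0,-0.0371,-0.215,0],[0,0,0,-0.0371,-0.215,0],[0,0,0,-0.0371,-0.215,0],[0,0,0,-0.0371,-0.215,0]]'
cat > dv.py <<'E'
from h import *
e=np.array([np.cos(np.radians(-9.8)),np.sin(np.radians(-9.8))]);ey=np.array([-e[1],e[0]]);C=np.array([.506,-.0019])
def tobox(X): d=X[...,:2]-C;return np.stack([d@e,d@ey,X[...,2]],-1)*1000
def tool():
    s=info();R=np.array(s["tcp_rot"]);print("B box",tobox(np.array(s["position"])),"tilt",np.degrees(np.arcsin(R[2,1])).round(2),"roll",np.degrees(np.arcsin(R[2,0])).round(2),"yaw",np.degrees(np.arctan2(R[1,1],R[0,1])).round(2))
    return s
E
python3 - <<'E'
from dv import *
tool();S=shot("w7");X,ok=cloud(S);P=tobox(X)
for q in ["divider_bar","tab_edge","press_pad","slots","box"]:
    for f in models.tip_of(q,"wrist")[:2]: print(q,round(f["conf"],2),np.round(f["position"]),tobox(w(f["position"],S)))
m=ok&(abs(P[...,2]-60)<4)&(abs(P[...,0])<90)&(abs(P[...,1])<80);Q=P[m]
print(len(Q),Q.min(0),Q.max(0),cv2.minAreaRect(Q[:,:2].astype(np.float32)))
E
```

```text
time_s: 21.53
position: [0.5266, -0.1565, 0.1629]
tcp_rot: [[0.121, 0.993, 0.003], [0.993, -0.121, -0.002], [-0.001, 0.003, -1.0]]
force: [0.0, 1.7, -1.9]
opening: 0.134
grasp_force: 30.0
time_s: 22.2
position: [0.522, -0.0058, 0.161]
tcp_rot: [[0.17, 0.985, 0.001], [0.985, -0.17, -0.001], [-0.001, 0.001, -1.0]]
force: [0.6, -0.1, -1.6]
opening: 0.134
grasp_force: 30.0
time_s: 22.87
position: [0.5243, -0.006, 0.1618]
tcp_rot: [[0.171, 0.892, 0.418], [0.985, -0.155, -0.073], [-0.0, 0.425, -0.905]]
force: [0.2, 0.2, -0.9]
opening: 0.131
grasp_force: 30.0
t 22.8667 pos [ 0.5243 -0.006   0.1618] yawY -9.83 z [ 0.4185 -0.0728 -0.9053] q [-13.9  23.1 118.9   7.6  13.1 -11. ] op 0.131 F [ 0.2  0.2 -0.9] g 29.963002502918243
B box [ 18.7585  -0.8703 161.7835] tilt 25.14 roll -0.01 yaw -9.83
divider_bar 0.67 [277. 270.] [ 15.1844   0.9264 168.2601]
tab_edge 0.71 [119. 259.] [-59.8174   1.0849 117.4864]
press_pad 0.86 [346. 264.] [ 54.7078  -0.4891 174.9709]
slots 0.58 [ 95. 226.] [-75.5423   2.252   52.3861]
slots 0.21 [120. 259.] [-59.3112   1.0305 117.7422]
2542 [-80.0049 -47.4386  56.0426] [81.6089 65.3173 62.9489] ((1.0668106079101562, 9.008464813232422), (161.5742950439453, 111.9659194946289), 0.34798452258110046)
```

```bash
python3 -m handwheel '[[0,0,-0.015,0,0,0],[0,0,-0.03,0,0,0],[0,0,-0.045,0,0,0],[0,0,-0.055,0,0,0],[0,0,-0.06,0,0,0],[0,0,-0.0645,0,0,0],[0,0,-0.0645,0,0,0],[0,0,-0.0645,0,0,0]]'
python3 - <<'E'
from dv import *
tool();S=shot("w8");X,ok=cloud(S);P=tobox(X)
for q in ["tab_edge","press_pad","slots"]:
    for f in models.tip_of(q,"wrist")[:2]: print(q,round(f["conf"],2),np.round(f["position"]),tobox(w(f["position"],S)))
E
```

```text
time_s: 23.83
position: [0.5217, -0.0046, 0.0958]
tcp_rot: [[0.171, 0.893, 0.416], [0.985, -0.155, -0.072], [0.001, 0.422, -0.907]]
force: [0.9, -0.0, -1.9]
opening: 0.133
grasp_force: 30.0
t 23.8333 pos [ 0.5217 -0.0046  0.0958] yawY -9.85 z [ 0.4159 -0.0716 -0.9066] q [-13.8  32.  122.1  59.6   2.  -63.2] op 0.133 F [ 0.9 -0.  -1.9] g 29.96212989091873
B box [15.9374  0.0268 95.7983] tilt 24.96 roll 0.03 yaw -9.85
tab_edge 0.62 [122. 260.] [-61.1335   1.5642  52.7716]
press_pad 0.79 [345. 266.] [  2.1681  37.0156 171.4748]
slots 0.84 [ 94. 263.] [-75.2544   2.9571  53.8768]
```

```bash
python3 -m handwheel '[[0.0024,-0.0004,-0.004,0.005,0.029,0],[0.0048,-0.0008,-0.009,0.01,0.058,0],[0.0071,-0.0012,-0.0146,0.0149,0.086,0],[0.0071,-0.0012,-0.0146,0.0149,0.086,0],[0.0071,-0.0012,-0.0146,0.0149,0.086,0],[0.0071,-0.0012,-0.0146,0.0149,0.086,0],[0.0071,-0.0012,-0.0146,0.0149,0.086,0],[0.0071,-0.0012,-0.0146,0.0149,0.086,0]]'
python3 - <<'E'
from dv import *
tool();S=shot("w9");X,ok=cloud(S);P=tobox(X)
for q in ["tab_edge","press_pad","slots"]:
    for f in models.tip_of(q,"wrist")[:2]: print(q,round(f["conf"],2),np.round(f["position"]),tobox(w(f["position"],S)))
# plate plane from cloud: points on divider top in front of bar
m=ok&(P[...,0]>-55)&(P[...,0]<5)&(abs(P[...,1])<45)&(P[...,2]>45)&(P[...,2]<85);Q=P[m]
A=np.c_[Q[:,0],Q[:,1],np.ones(len(Q))];c=np.linalg.lstsq(A,Q[:,2],rcond=None)[0];r=Q[:,2]-A@c;k=abs(r)<2;c=np.linalg.lstsq(A[k],Q[k,2],rcond=None)[0]
print(len(Q),k.sum(),"slopes deg",np.degrees(np.arctan(c[:2])),"z at x=-61:",c[0]*-61+c[2])
E
```

```text
time_s: 24.7
position: [0.5288, -0.0058, 0.082]
tcp_rot: [[0.169, 0.952, 0.256], [0.986, -0.164, -0.044], [0.0, 0.26, -0.966]]
force: [-0.2, -0.1, -2.1]
opening: 0.134
grasp_force: 29.8
t 24.7 pos [ 0.5288 -0.0058  0.082 ] yawY -9.76 z [ 0.2558 -0.0439 -0.9657] q [-13.3  33.2 114.1   3.   17.7  -6.3] op 0.134 F [-0.2 -0.1 -2.1] g 29.833898842334747
B box [23.1466  0.0271 81.9873] tilt 15.04 roll 0.01 yaw -9.76
tab_edge 0.73 [122. 262.] [-60.9181  -0.1654  52.6391]
tab_edge 0.24 [278. 269.] [21.1678  2.296  89.0671]
press_pad 0.62 [472.  74.] [172.1798 107.3942  40.8274]
press_pad 0.61 [347. 264.] [ 23.5436  37.0216 157.9425]
slots 0.79 [ 97. 260.] [-75.5006  -0.6285  44.4047]
9136 9122 slopes deg [14.8825 -0.2547] z at x=-61: 52.695128998960726
```

```bash
python3 -m handwheel '[[-0.0025,0.0004,-0.001,0,0,0],[-0.005,0.0009,-0.001,0,0,0],[-0.0074,0.0013,-0.001,0,0,0],[-0.0095,0.0016,-0.001,0,0,0],[-0.0115,0.002,-0.001,0,0,0],[-0.0128,0.0022,-0.001,0,0,0],[-0.0128,0.0022,-0.001,0,0,0],[-0.0128,0.0022,-0.001,0,0,0]]'
python3 - <<'E'
from dv import *
tool();S=shot("w10");X,ok=cloud(S);P=tobox(X)
m=ok&(P[...,0]>-60)&(P[...,0]<-5)&(abs(P[...,1])<45)&(P[...,2]>45)&(P[...,2]<85);Q=P[m]
A=np.c_[Q[:,0],Q[:,1],np.ones(len(Q))];c=np.linalg.lstsq(A,Q[:,2],rcond=None)[0];r=Q[:,2]-A@c;k=abs(r)<2;c=np.linalg.lstsq(A[k],Q[k,2],rcond=None)[0]
print(len(Q),k.sum(),"slopes deg",np.degrees(np.arctan(c[:2])),"top z at x=-75:",c[0]*-75+c[2])
# tab pixels: beyond wall outside x<-80.5
m=ok&(P[...,0]<-81)&(P[...,0]>-90)&(abs(P[...,1])<60)&(P[...,2]>35)&(P[...,2]<58);Q=P[m];print("outside pts",len(Q),Q.mean(0) if len(Q) else "")
cv2.imwrite("pics/c10.png",cv2.resize(S[0][0][170:330,40:360],(800,400)))
E
```

```text
time_s: 25.57
position: [0.5166, -0.0039, 0.0811]
tcp_rot: [[0.17, 0.951, 0.257], [0.985, -0.164, -0.044], [0.0, 0.26, -0.965]]
force: [1.3, -1.5, -1.0]
opening: 0.136
grasp_force: 29.9
t 25.5667 pos [ 0.5166 -0.0039  0.0811] yawY -9.8 z [ 0.2567 -0.0443 -0.9655] q [-13.4  32.9 115.9   3.4  16.2  -6.7] op 0.136 F [ 1.3 -1.5 -1. ] g 29.858573377132416
B box [10.8185 -0.1499 81.0672] tilt 15.1 roll 0.0 yaw -9.8
8314 8301 slopes deg [15.0874 -0.2887] top z at x=-75: 50.979672736476495
outside pts 143 [-83.6544  16.4495  48.5277]
```

View pics/c10.png

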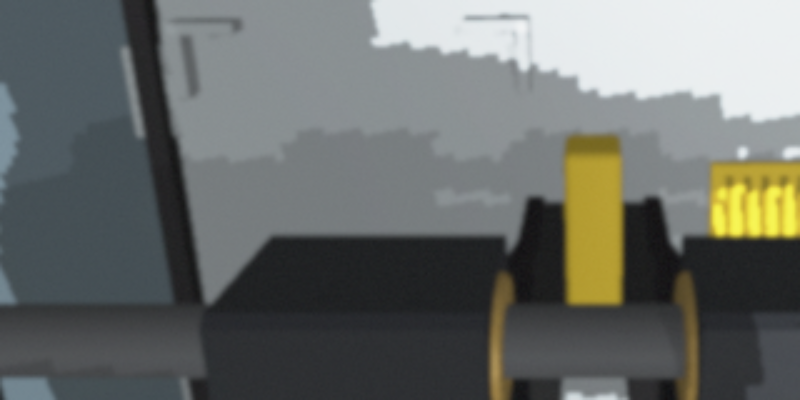

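```bash
python3 -m handwheel '[[0.0008,-0.0001,-0.0031,0.0025,0.0143,0],[0.0016,-0.0003,-0.006,0.005,0.0287,0],[0.0025,-0.0004,-0.009,0.0075,0.043,0],[0.0033,-0.0005,-0.012,0.01,0.0573,0],[0.004,-0.0006,-0.0152,0.0124,0.0717,0],[0.0046,-0.0008,-0.0184,0.0149,0.086,0],[0.0046,-0.0008,-0.0184,0.0149,0.086,0],[0.0046,-0.0008,-0.0184,0.0149,0.086,0]]'
cat > pl.py <<'E'
from dv import *
def plate(n):
    tool();S=shot(n);X,ok=cloud(S);P=tobox(X)
    m=ok&(P[...,0]>-65)&(P[...,0]<5)&(abs(P[...,1])<50)&(P[...,2]>40)&(P[...,2]<85);Q=P[m]
    A=np.c_[Q[:,0],Q[:,1],np.ones(len(Q))];k=np.ones(len(Q),bool)
    for i in range(4): c=np.linalg.lstsq(A[k],Q[k,2],rcond=None)[0];k=abs(Q[:,2]-A@c)<1.5
    print(len(Q),k.sum(),"slopes deg",np.degrees(np.arctan(c[:2])),"top z at -75,0,75:",[round(c[0]*x+c[2],1) for x in(-75,0,75)])
    return S,P,ok
E
python3 -c "
from pl import *
plate('w11')"
```

```text
time_s: 26.28
position: [0.5208, -0.0046, 0.0622]
tcp_rot: [[0.17, 0.982, 0.087], [0.985, -0.169, -0.015], [0.0, 0.088, -0.996]]
force: [2.1, -1.3, -1.0]
opening: 0.135
grasp_force: 29.8
t 26.2833 pos [ 0.5208 -0.0046  0.0622] yawY -9.77 z [ 0.0868 -0.0149 -0.9961] q [-13.   36.1 108.3   0.6  30.5  -3.7] op 0.135 F [ 2.1 -1.3 -1. ] g 29.84311044216156
B box [15.0635 -0.149  62.1773] tilt 5.05 roll 0.0 yaw -9.77
11732 10883 slopes deg [ 4.9422 -0.2383] top z at -75,0,75: [np.float64(47.5), np.float64(54.0), np.float64(60.5)]
```

```bash
python3 -m handwheel '[[0,0,0,0,0,0],[0,0,0,0,0,0],[0,0,0,0,0,0],[0,0,0,0,0,0],[-0.0005,0,0.006,0,0,0],[-0.001,0,0.015,0,0,0],[-0.002,0,0.025,0,0,0],[-0.003,0,0.035,0,0,0]]' -0.54
python3 -m handwheel '[[0.0133,-0.0021,0,0.0037,0.0215,0],[0.0264,-0.0042,0,0.0074,0.043,0],[0.0404,-0.0065,0,0.0074,0.043,0],[0.0404,-0.0065,0,0.0074,0.043,0],[0.0404,-0.0065,0,0.0074,0.043,0],[0.0404,-0.0065,0,0.0074,0.043,0],[0.0404,-0.0065,0,0.0074,0.043,0],[0.0404,-0.0065,0,0.0074,0.043,0]]' -1
python3 - <<'E'
from pl import *
S,P,ok=plate('w12')
im=S[0][0].astype(int);y=(im[...,2]>im[...,0]+50)&(im[...,1]>im[...,0]+40)
Q=P[ok&y&(P[...,0]>5)&(abs(P[...,1])<40)&(P[...,2]<75)];
for a,b in((0,30),(38,70)): q=Q[(Q[:,0]>a)&(Q[:,0]<b)];print(len(q),q.mean(0) if len(q) else "",np.percentile(q[:,2],[50,95]) if len(q) else "")
E
```

```text
time_s: 27.0
position: [0.5175, -0.0044, 0.0986]
tcp_rot: [[0.17, 0.982, 0.086], [0.985, -0.169, -0.015], [0.0, 0.088, -0.996]]
force: [0.4, 0.6, -0.6]
opening: 0.229
grasp_force: 0.0
time_s: 27.67
position: [0.5564, -0.0106, 0.0973]
tcp_rot: [[0.17, 0.985, -0.002], [0.985, -0.17, 0.001], [0.0, -0.002, -1.0]]
force: [-0.1, -0.3, -0.6]
opening: 0.007
grasp_force: 0.0
t 27.6667 pos [ 0.5564 -0.0106  0.0973] yawY -9.78 z [-0.0017  0.0006 -1.    ] q [-12.6  35.4  98.2   0.   46.5  -2.8] op 0.007 F [-0.1 -0.3 -0.6] g 0.0
B box [51.1276  0.0395 97.3451] tilt -0.1 roll 0.02 yaw -9.78
11068 10661 slopes deg [3.6439 0.0295] top z at -75,0,75: [np.float64(46.3), np.float64(51.1), np.float64(55.8)]
1271 [15.2566  6.9165 64.5431] [65.6605 66.8741]
1304 [53.2895  5.2816 56.5081] [56.5382 57.8642]
```

```bash
python3 -m handwheel '[[0,0,-0.015,0,0,0],[0,0,-0.03,0,0,0],[0,0,-0.035,0,0,0],[0,0,-0.037,0,0,0],[0,0,-0.039,0,0,0],[0,0,-0.041,0,0,0],[0,0,-0.042,0,0,0],[0,0,-0.042,0,0,0]]'
python3 -m handwheel '[[0,0,-0.001,0,0,0],[0,0,-0.002,0,0,0],[0,0,-0.003,0,0,0],[0,0,-0.004,0,0,0],[0,0,-0.005,0,0,0],[0,0,-0.005,0,0,0],[0,0,-0.005,0,0,0],[0,0,-0.005,0,0,0]]'
```

```text
time_s: 28.38
position: [0.5585, -0.0111, 0.0556]
tcp_rot: [[0.17, 0.985, 0.002], [0.985, -0.17, -0.0], [0.0, 0.002, -1.0]]
force: [-0.5, -0.3, 0.4]
opening: 0.006
grasp_force: 0.0
time_s: 29.05
position: [0.558, -0.011, 0.0507]
tcp_rot: [[0.17, 0.985, 0.001], [0.985, -0.17, 0.0], [0.0, 0.001, -1.0]]
force: [-0.1, 0.8, 4.5]
opening: 0.005
grasp_force: 2.6
```

```bash
python3 -m handwheel '[[0,0,-0.0005,0,0,0],[0,0,-0.001,0,0,0],[0,0,-0.0015,0,0,0],[0,0,-0.002,0,0,0],[0,0,-0.0025,0,0,0],[0,0,-0.003,0,0,0],[0,0,-0.003,0,0,0],[0,0,-0.003,0,0,0]]'
```

```text
time_s: 29.72
position: [0.558, -0.011, 0.0506]
tcp_rot: [[0.17, 0.985, 0.001], [0.985, -0.17, -0.0], [-0.0, 0.001, -1.0]]
force: [-4.4, 1.1, 25.0]
opening: 0.01
grasp_force: 12.5
```

```bash
python3 -c "
from pl import *
plate('w13')"
```

```text
t 29.7167 pos [ 0.558  -0.011   0.0506] yawY -9.77 z [ 0.0013 -0.0003 -1.    ] q [-12.6  39.9  99.3  -0.   40.6  -2.8] op 0.01 F [-4.4  1.1 25. ] g 12.53558431752026
B box [52.8353 -0.112  50.5615] tilt 0.08 roll -0.01 yaw -9.77
15066 14406 slopes deg [-0.0232  0.0022] top z at -75,0,75: [np.float64(46.1), np.float64(46.1), np.float64(46.1)]
```

```bash
python3 -m handwheel '[[0,0,0.005,0,0,0],[0,0,0.02,0,0,0],[0,0,0.05,0,0,0],[0,0,0.085,0,0,0],[-0.005,0.01,0.12,0,0,0],[-0.02,0.045,0.14,0,0,-0.03],[-0.035,0.08,0.15,0,0,-0.06],[-0.05,0.115,0.15,0,0,-0.09]]' -0.4
python3 -m handwheel '[[-0.016,0.036,0,0,0,-0.0304],[-0.032,0.072,0,0,0,-0.0304],[-0.048,0.108,0,0,0,-0.0304],[-0.064,0.144,0,0,0,-0.0304],[-0.08,0.17,0,0,0,-0.0304],[-0.088,0.176,0,0,0,-0.0304],[-0.088,0.176,0,0,0,-0.0304],[-0.088,0.176,0,0,0,-0.0304]]'
python3 - <<'E'
from pl import *
S,P,ok=plate('w14');im=S[0][0].astype(int);b,g,r=im[...,0],im[...,1],im[...,2]
for q in ["board_sink"]:
    for f in models.tip_of(q,"wrist")[:3]: print(q,round(f["conf"],2),np.round(f["position"]),w(f["position"],S))
B=(.36,.50,.20,.34);al=np.ones_like(b,bool)
print("board",rect(S,(g>b+20)&(g>r+20),-.005,.02,B))
cx=(.4272-.03,.4272+.03,.2699-.03,.2699+.03)
for lo,hi in((.0115,.017),(.013,.016)):
    print("sink",rect(S,al,lo,hi,(.4272-.021,.4272+.021,.2699-.021,.2699+.021)))
E
```

```text
time_s: 30.43
position: [0.509, 0.1049, 0.1999]
tcp_rot: [[0.348, 0.937, 0.006], [0.937, -0.348, 0.0], [0.002, 0.005, -1.0]]
force: [0.2, 0.8, -0.2]
opening: 0.3
grasp_force: 0.0
time_s: 31.1
position: [0.4196, 0.2798, 0.197]
tcp_rot: [[0.399, 0.917, -0.0], [0.917, -0.399, -0.001], [-0.001, -0.0, -1.0]]
force: [-0.2, 1.0, 0.9]
opening: 0.301
grasp_force: 0.0
t 31.1 pos [0.4196 0.2798 0.197 ] yawY -23.5 z [-0.0003 -0.0007 -1.    ] q [ 21.   23.2 100.9  -0.   55.9  44.5] op 0.301 F [-0.2  1.   0.9] g 0.0
B box [-133.1202  262.8487  197.0238] tilt -0.0 roll -0.04 yaw -23.5
0 0 slopes deg [0. 0.] top z at -75,0,75: [np.float64(0.0), np.float64(0.0), np.float64(0.0)]
board_sink 0.94 [177. 232.] [0.2958 0.282  0.0118]
board_sink 0.88 [236.  54.] [0.4371 0.4226 0.0064]
board_sink 0.71 [290. 196.] [0.4308 0.2689 0.0078]
board (2825, array([0.4269, 0.2695]), array([92.7611, 63.788 ]), 66.04003143310547, np.float64(0.002083034900542402))
sink (0, array([0., 0.]), array([0., 0.]), 0.0, np.float64(nan))
sink (0, array([0., 0.]), array([0., 0.]), 0.0, np.float64(nan))
  return _methods._mean(a, axis=axis, dtype=dtype,
  ret = ret.dtype.type(ret / rcount)
```

Run:
```python
from h import *
f=np.load("pics/w14.npz");S=((cv2.imread("pics/w14.png"),f["d"]),f["T"],f["K"]);X,ok=cloud(S)
a=np.radians(-23.8);ex=np.array([np.cos(a),np.sin(a)]);ey=np.array([-ex[1],ex[0]])
d=(X[...,:2]-[.427,.2697])*1000;x=d@ex;y=d@ey
m=ok&(abs(x)<30)&(abs(y)<20)&(X[...,2]>.007)
print(m.sum(),np.percentile(x[m],[0,5,50,95,100]),np.percentile(y[m],[0,5,50,95,100]),np.percentile(X[m][:,2],[5,50,95]))
m=ok&(abs(x)<34)&(abs(y)<48)&(X[...,2]>.009);print(np.histogram(x[m],np.arange(-34,35,4))[0],np.histogram(y[m],np.arange(-48,49,6))[0])
```

```text
3416 [-29.9932 -29.0424   2.1748  10.1062  13.8241] [-15.6332  -3.0537  14.676   17.2907  19.9695] [0.014  0.2316 0.2681]
[2971 3652 2239 1799 1822 1753 1825 1814 1867 2804 4009 2875 2680 2725
 2697 2655 2633] [   46   124    81     0     0    24    41   374   575   416  2178   300
  7272 20517  5952  4920]
```

Run:
```python
from h import *
f=np.load("pics/w14.npz");S=((cv2.imread("pics/w14.png"),f["d"]),f["T"],f["K"]);X,ok=cloud(S)
a=np.radians(-23.8);ex=np.array([np.cos(a),np.sin(a)]);ey=np.array([-ex[1],ex[0]])
d=(X[...,:2]-[.427,.2697])*1000;x=d@ex;y=d@ey
m=ok&(abs(x)<30)&(abs(y)<21)&(X[...,2]>.007)&(X[...,2]<.03)
print(m.sum(),np.percentile(x[m],[0,5,50,95,100]),np.percentile(y[m],[0,5,50,95,100]),np.percentile(X[m][:,2],[5,50,95]))
```

```text
277 [-8.1409 -8.0174  2.0347  8.6336  9.3824] [-15.6332 -13.561    2.624   17.2199  18.0571] [0.0072 0.0137 0.0153]
```

```bash
python3 -m handwheel '[[0.0079,-0.0099,-0.02,0,0,-0.002],[0.0079,-0.0099,-0.06,0,0,-0.002],[0.0079,-0.0099,-0.1,0,0,-0.002],[0.0079,-0.0099,-0.135,0,0,-0.002],[0.0079,-0.0099,-0.155,0,0,-0.002],[0.0079,-0.0099,-0.165,0,0,-0.002],[0.0079,-0.0099,-0.17,0,0,-0.002],[0.0079,-0.0099,-0.17,0,0,-0.002]]' -0.3;  python3 -m handwheel '[[0,0,-0.005,0,0,0],[0,0,-0.01,0,0,0],[0,0,-0.014,0,0,0],[0,0,-0.017,0,0,0],[0,0,-0.018,0,0,0],[0,0,-0.018,0,0,0],[0,0,-0.018,0,0,0],[0,0,-0.018,0,0,0]]'; python3 -m handwheel '[[0,0,0,0,0,0],[0,0,0,0,0,0],[0,0,0,0,0,0],[0,0,0,0,0,0],[0,0,0,0,0,0],[0,0,0,0,0,0],[0,0,0,0,0,0],[0,0,0,0,0,0]]' -1
```

```text
time_s: 31.87
position: [0.4285, 0.2693, 0.0268]
tcp_rot: [[0.405, 0.914, -0.001], [0.914, -0.405, -0.0], [-0.0, -0.0, -1.0]]
force: [0.2, -0.0, 0.7]
opening: 0.351
grasp_force: 0.0
time_s: 32.53
position: [0.4278, 0.2703, 0.0095]
tcp_rot: [[0.404, 0.915, 0.0], [0.915, -0.404, 0.0], [0.0, 0.0, -1.0]]
force: [-0.4, 0.9, 0.6]
opening: 0.347
grasp_force: 0.0
time_s: 33.2
position: [0.4278, 0.2702, 0.0094]
tcp_rot: [[0.404, 0.915, 0.0], [0.915, -0.404, 0.0], [0.0, 0.0, -1.0]]
force: [-0.2, 0.4, 2.0]
opening: 0.201
grasp_force: 30.0
```

```bash
python3 -m handwheel '[[0,0,0.01,0,0,0],[0,0,0.04,0,0,0],[0,0,0.08,0,0,0],[0,0,0.115,0,0,0.03],[0.002,-0.02,0.15,0,0,0.06],[0.005,-0.05,0.175,0,0,0.09],[0.008,-0.087,0.19,0,0,0.1222],[0.011,-0.125,0.19,0,0,0.1222]]';  python3 -m handwheel '[[0.004,-0.038,0,0,0,0],[0.008,-0.076,0,0,0,0],[0.012,-0.114,0,0,0,0],[0.016,-0.152,0,0,0,0],[0.0205,-0.19,0,0,0,0],[0.0209,-0.21,0,0,0,0],[0.0209,-0.2152,0,0,0,0],[0.0209,-0.2152,0,0,0,0]]'
python3 -m handwheel '[[0,0,0,0,0,0],[0,0,0,0,0,0],[0,0,0,0,0,0],[0,0,0,0,0,0],[0,0,0,0,0,0],[0,0,0,0,0,0],[0,0,0,0,0,0],[0,0,0,0,0,0]]'
python3 - <<'E'
from pl import *
S,P,ok=plate('w15');im=S[0][0].astype(int);b,g,r=im[...,0],im[...,1],im[...,2]
yel=(r>b+50)&(g>b+40)
for n,z0,z1,x0,x1 in(("bar",58,63,0,35),("pad",46.5,51,35,75)):
    q=P[ok&yel&(P[...,2]>z0)&(P[...,2]<z1)&(P[...,0]>x0)&(P[...,0]<x1)&(abs(P[...,1])<40)]
    print(n,len(q),np.median(q[:,2]) if len(q) else "",cv2.minAreaRect(q[:,:2].astype(np.float32)) if len(q) else "")
for q in ["board_bay","divider_bar"]:
    for f in models.tip_of(q,"wrist")[:2]: print(q,round(f["conf"],2),np.round(f["position"]),tobox(w(f["position"],S)))
gr=ok&(g>b+20)&(g>r+20)&(P[...,2]>170)
Q=P[gr];print("held",len(Q),cv2.minAreaRect(Q[:,:2].astype(np.float32)),np.percentile(Q[:,2],[5,50,95]))
m=ok&(abs(P[...,2]-60)<3)&(abs(P[...,0])<90)&(abs(P[...,1])<80)&~yel;Q=P[m];print("walls",Q.min(0),Q.max(0))
ora=ok&(r>g+60)&(g>b+10)&(P[...,0]>55)&(P[...,0]<100)&(abs(P[...,1])<30);Q=P[ora];print("catch",len(Q),Q.min(0) if len(Q) else"",Q.max(0) if len(Q) else "")
E
```

```text
time_s: 33.87
position: [0.4407, 0.1447, 0.2033]
tcp_rot: [[0.166, 0.986, 0.008], [0.986, -0.166, 0.001], [0.002, 0.008, -1.0]]
force: [1.2, -0.6, -2.0]
opening: 0.198
grasp_force: 30.0
time_s: 34.53
position: [0.4594, -0.0713, 0.1995]
tcp_rot: [[0.174, 0.985, -0.0], [0.985, -0.174, 0.0], [0.0, -0.0, -1.0]]
force: [0.6, 0.5, -1.2]
opening: 0.199
grasp_force: 30.0
time_s: 35.2
position: [0.4597, -0.0698, 0.1993]
tcp_rot: [[0.17, 0.985, -0.0], [0.985, -0.17, 0.0], [0.0, -0.0, -1.0]]
force: [-0.2, -0.4, -1.0]
opening: 0.201
grasp_force: 30.0
t 35.2 pos [ 0.4597 -0.0698  0.1993] yawY -9.79 z [-0.      0.0002 -1.    ] q [-22.5  20.2 106.    0.   53.8 -12.7] op 0.201 F [-0.2 -0.4 -1. ] g 29.99963790178299
B box [-34.07   -74.8364 199.3415] tilt -0.0 roll 0.01 yaw -9.79
8319 7792 slopes deg [0.0221 0.0306] top z at -75,0,75: [np.float64(46.0), np.float64(46.1), np.float64(46.1)]
bar 737 59.99860546725066 ((15.278413772583008, -0.9645557403564453), (11.773093223571777, 48.55426025390625), 0.4949793219566345)
pad 1045 48.24458306597806 ((57.72115707397461, -0.8660678863525391), (33.12685775756836, 36.03025817871094), 0.003065708791837096)
board_bay 0.81 [278. 117.] [-33.5339   3.9874  46.1177]
divider_bar 0.79 [331. 124.] [13.8144 -2.2597 60.2279]
divider_bar 0.65 [546. 158.] [225.5561 -34.2555  46.2018]
held 5119 ((-34.401344299316406, -74.57122802734375), (64.08840942382812, 91.12445068359375), 0.24239598214626312) [190.9841 191.9964 193.1348]
walls [-80.0588 -64.9547  57.0003] [83.6676 65.3043 62.9458]
catch 321 [ 72.1703 -12.2552  48.4554] [85.5009 12.277  67.7886]
```

```bash
python3 -m handwheel '[[0.0061,0.0363,0,0,0,0],[0.0122,0.0726,0,0,0,0],[0.0122,0.0726,-0.03,0,0,0],[0.0122,0.0726,-0.06,0,0,0],[0.0122,0.0726,-0.085,0,0,0],[0.0122,0.0726,-0.105,0,0,0],[0.0122,0.0726,-0.115,0,0,0],[0.0122,0.0726,-0.12,0,0,0]]';  python3 -m handwheel '[[0,0,-0.003,0,0,0],[0,0,-0.007,0,0,0],[0,0,-0.011,0,0,0],[0,0,-0.015,0,0,0],[0,0,-0.018,0,0,0],[0,0,-0.02,0,0,0],[0,0,-0.02,0,0,0],[0,0,-0.02,0,0,0]]'
python3 - <<'E'
from pl import *
tool()
E
```

```text
time_s: 36.02
position: [0.471, 0.0027, 0.0777]
tcp_rot: [[0.171, 0.985, -0.003], [0.985, -0.17, 0.001], [0.0, -0.003, -1.0]]
force: [0.3, 0.5, -1.4]
opening: 0.2
grasp_force: 30.0
time_s: 36.68
position: [0.4719, 0.0025, 0.0594]
tcp_rot: [[0.17, 0.985, 0.0], [0.985, -0.17, 0.0], [0.0, 0.0, -1.0]]
force: [-0.6, -0.8, -0.9]
opening: 0.199
grasp_force: 30.0
t 36.6833 pos [0.4719 0.0025 0.0594] yawY -9.81 z [ 0.0001  0.0002 -1.    ] q [-13.3  35.4 111.6   0.   33.   -3.5] op 0.199 F [-0.6 -0.8 -0.9] g 29.999569058418274
B box [-34.361   -1.4416  59.3936] tilt 0.0 roll 0.01 yaw -9.81
```

```bash
python3 -m handwheel '[[0,0,-0.001,0,0,0],[0,0,-0.002,0,0,0],[0,0,-0.003,0,0,0],[0,0,-0.0036,0,0,0],[0,0,-0.0036,0,0,0],[0,0,-0.0036,0,0,0],[0,0,-0.0036,0,0,0],[0,0,-0.0036,0,0,0]]'
```

```text
time_s: 37.35
position: [0.4719, 0.0025, 0.0558]
tcp_rot: [[0.17, 0.985, 0.0], [0.985, -0.17, 0.0], [0.0, 0.0, -1.0]]
force: [0.1, -0.5, -1.0]
opening: 0.2
grasp_force: 30.0
```

Not touching yet or just at it; release, rise, and measure.

```bash
python3 -m handwheel '[[0,0,0,0,0,0],[0,0,0,0,0,0],[0,0,0,0,0,0],[0,0,0,0,0,0],[0,0,0.004,0,0,0],[0,0,0.015,0,0,0],[0,0,0.04,0,0,0],[0,0,0.08,0,0,0]]' -0.31
python3 -m handwheel '[[-0.005,-0.02,0.03,0,0,0],[-0.01,-0.05,0.05,0,0,0],[-0.012,-0.07,0.07,0,0,0],[-0.012,-0.07,0.08,0,0,0],[-0.012,-0.07,0.08,0,0,0],[-0.012,-0.07,0.08,0,0,0],[-0.012,-0.07,0.08,0,0,0],[-0.012,-0.07,0.08,0,0,0]]'
python3 - <<'E'
from dv import *
tool();S=shot('w16');X,ok=cloud(S);P=tobox(X);im=S[0][0].astype(int);b,g,r=im[...,0],im[...,1],im[...,2]
yel=(r>b+50)&(g>b+40)
q=P[ok&yel&(P[...,2]>57.5)&(P[...,2]<63)&(P[...,0]>0)&(P[...,0]<35)&(abs(P[...,1])<40)]
print("bar",np.median(q[:,2]),cv2.minAreaRect(q[:,:2].astype(np.float32)))
m=ok&(g>b+20)&(g>r+20)&(P[...,2]<60)&(P[...,2]>40)&(abs(P[...,0])<85)&(abs(P[...,1])<65);Q=P[m]
print("board",len(Q),cv2.minAreaRect(Q[:,:2].astype(np.float32)),np.percentile(Q[:,2],[5,50,95]))
A=np.c_[Q[:,:2],np.ones(len(Q))];print(np.degrees(np.linalg.lstsq(A,Q[:,2],rcond=None)[0][:2]))
ora=ok&(r>g+60)&(g>b+10)&(P[...,0]>55)&(P[...,0]<100)&(abs(P[...,1])<30);Q=P[ora];print("catch",len(Q),Q.min(0),Q.max(0))
E
```

```text
time_s: 38.02
position: [0.4695, 0.003, 0.1344]
tcp_rot: [[0.171, 0.985, -0.007], [0.985, -0.171, 0.002], [0.001, -0.008, -1.0]]
force: [1.1, -0.7, -0.6]
opening: 0.346
grasp_force: 0.0
time_s: 38.68
position: [0.4589, -0.0666, 0.2147]
tcp_rot: [[0.17, 0.986, -0.003], [0.986, -0.17, 0.001], [0.001, -0.003, -1.0]]
force: [-0.1, 0.3, 0.3]
opening: 0.344
grasp_force: 0.0
t 38.6833 pos [ 0.4589 -0.0666  0.2147] yawY -9.76 z [-0.0026  0.0013 -1.    ] q [-22.1  18.8 105.1   0.   56.3 -12.4] op 0.344 F [-0.1  0.3  0.3] g 0.0
B box [-35.3714 -71.723  214.6898] tilt -0.16 roll 0.05 yaw -9.76
bar 59.89681242625483 ((15.292177200317383, -1.1001625061035156), (11.759639739990234, 48.52312469482422), 0.09850770980119705)
board 4109 ((-35.02571487426758, -1.4018936157226562), (64.22818756103516, 91.10253143310547), 0.07088105380535126) [46.812  48.1072 49.5041]
[0.1979 0.0881]
catch 287 [ 72.3176 -12.4974  39.1191] [85.5951 12.4978 67.402 ]
```

```bash
python3 -c "
from rig import bot
print(bot.hand_in())"
```

```text
the job is handed in; nothing more can be done
None
```

I packed the box and handed it in after about 39 s of the 72 s allowed. The last camera check showed the divider level with the catch out over its edge and the board flat within about 0.5 mm of the bay centre; the capacitor and transformer went into their cavities before the divider covered them, and `hand_in()` gave no verdict.

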